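# Stand the dropper bottle in the free well of the bottle stand

### The job

The tall amber dropper bottle is loose on the worktop and could be knocked over. Stand it upright in the empty well of the wooden two-well stand, lowering it gently onto the well's floor, and leave the jar that already stands in the other well in place.

Things in the scene. Friction and masses are not known exactly. Their poses are not given: they have to be found in the camera images.
- dropper_bottle: Amber glass bottle, black collar and dropper bulb, upright and loose on the worktop beside two bystanders (wider lidded jar, wooden spool). Round, 37 mm in diameter, 108 mm tall, 60 to 110 g. Origin: centre of underside, z up. Heights: straight glass wall 0-50 mm, sloping shoulder 50-66 mm; collar 22 mm wide, 64-78 mm; bulb 14 mm wide, 78-108 mm.
- bottle_stand: Wooden stand, fixed, turned any way about z: dark base board 204 x 100 x 8 mm, light block 184 x 80 mm on it, top 33 mm above the worktop. Two round wells 57 mm in diameter, 23 mm deep: the empty one at x = -50 mm and one with a jar at x = +50 mm along the stand's own x (its length). Origin: centre of its underside, z up.
- empty_well (a point): Centre of the cork floor of the empty well: 10 mm above the worktop, 23 mm below the block's top; the well is 57 mm in diameter, so the bottle has about 10 mm of play all round. z up, axes as those of the stand.
- seated_jar: Glass pigment jar with a black screw lid, 52 mm in diameter and 62 mm tall, loose, standing in the stand's other well, 100 mm from the empty well (centre to centre), its lid 72 mm above the worktop. Origin: centre of its underside, z up.
- jar_well (a point): Centre of the cork floor of the well in which the jar stands, 10 mm above the worktop; z up.
Not all that is in view belongs to the job. What is shaped like the dropper_bottle but blue or purple is not meant. Of the things that look like the seated_jar, the smaller one is meant.

How it is judged (in metres and radians):
At the end, for the whole second after the job is handed in: The dropper bottle stands at rest on the floor of the empty well (underside within 4 mm of the floor, within 14 mm of the well's centre), upright within 10 degrees; the jar still stands upright on the floor of its own well (horizontal distance between dropper_bottle and empty_well below 0.014 m and z of dropper_bottle in the frame of empty_well between -0.004 and 0.004 m and angle between each of dropper_bottle, seated_jar's own z axis and vertical below 0.17 rad and linear speed of dropper_bottle below 0.02 m/s and horizontal distance between seated_jar and jar_well below 0.008 m and z of seated_jar in the frame of jar_well below 0.005 m); the robot touches nothing.
It fails at once if the dropper bottle is dropped into the well: it comes down to the floor at more than 0.6 m/s (horizontal distance between dropper_bottle and empty_well below 0.03 m and z of dropper_bottle in the frame of empty_well below 0.015 m and linear speed of dropper_bottle above 0.6 m/s).
It fails at once if the dropper bottle is tipped over (more than 60 degrees from upright) (angle between dropper_bottle's own z axis and vertical above 1.05 rad).
It fails at once if the seated jar is lifted out of its well or tipped over (z of seated_jar in the frame of jar_well above 0.02 m or angle between seated_jar's own z axis and vertical above 0.5 rad).
It also fails if it takes over 35 s, if anything falls off the work surface, if the arm or the gripper's body presses on something with over 40 N, if the wrist force passes 120 N, or if a joint passes its speed limit or range.

### The arm

A 6-joint arm with a two-finger parallel gripper is mounted at the origin on a cart in front of the work surface, level with it; the furniture and walls round the work are solid. World frame = base frame: x ahead of the robot, y to its left, z up, the work surface at z = 0. Lengths are in mm, angles in rad, forces in N, time in s.
With the tool pointing down it reaches from about 300 to 875 mm from the base axis. Payload 6.4 kg.
Tool frame: the origin (TCP) lies on the centre line of the jaws, within the pads' length; the fingertips stand 14 mm ahead of it and the grasp point (between the pads) lies 5 mm behind it (env.tcp_to_tips is the distance from the TCP to the fingertips, in mm); z points along the fingers, y is the line along which they close (so a half turn about z gives the same grasp; the last joint's range is limited). The gripper opens to 85 mm and grips with 20 to 120 N. Pads are 22 mm wide; open, the fingers measure 114 mm over their backs; the gripper's body (76 mm by 85 mm) begins 54 mm behind the grasp point. The pads swing forward as they close: fully open they stand 13 mm farther back than shut.
Start: joints at [-1.401, 0.181, 1.607, -0, 1.354, -0.206], TCP at [211.051, -534.882, 245.288] pointing down, gripper open.
Joint ranges: [-2.99, 2.99], [-0.89, 2.07], [0.3, 2.58], [-1.14, 4.28], [0, 2.63], [-3.12, 3.12]. Speed limits (rad/s): [2.57, 2.57, 3.01, 3.14, 3.14, 3.14].

### API

Orientations are given as a unit quaternion [x, y, z, w].
In Python, from workcell import env, eyes, order gives the robot as it stands. The module is installed in compiled form; this text tells all that it offers.
- The arm moves only by the tool move_arm, never from a script. Its argument "commands" is text: rows parted by semicolons, each of 4 numbers parted by spaces: the shift along the tool's x, y, z in mm, then the turn about the tool's z in degrees. In form: x y z twist; .... A call has 1 to 10 rows; each row is the pose to reach, as a shift and turn from the pose commanded when the call began, along the tool's axes at that moment; what a row does not reach only later rows make up. A row lasts 1/10 s, in which the tool goes at most 50 mm and 8.59 degrees, less where a joint would pass 70% of its speed; a pose out of reach is approached as far as the arm can. A call with a gripper value outside its range is refused whole. "jaw" is the closure, from 0 (fully open) to 1 (shut), set as the call begins (left out, the last holds). The fingers move at their own pace and stop on an object; "grip_force" is the grip in N (left out, the last holds). Time passes only in rows, so rows that repeat a pose let the fingers close. It gives the time, the measured TCP pose, the force, the opening and the grip force at its end, in the units of the state.
- env.state(): the state, without advancing time (a new reading comes with each control period).
- eyes.read_camera(name): name is "scene" or "top" or "wrist"; returns a dict with "frame" (384x512x3 uint8, red, green, blue), "depth" (384x512 float32, mm along the optical axis (not along the pixel's ray), 0 where there is no reading), "vfov" (degrees; the focal length in pixels is half the picture's height over the tangent of half this angle, whatever the lens; pixels are square), "cx", "cy" (the principal point, pixels), "world_from_camera" (4x4, takes a point from camera to world coordinates). Camera axes: x right, y down, z forward; pixel columns grow to the right and rows downward; lengths in mm; the calibration is good to about 2 mm. The wrist camera is an equidistant fisheye: a pixel r from the principal point sees the ray r / f radians off the axis. A picture is of the moment at which its call begins.
- order.close_job(): hands the job in; it is judged then, once.
The state is a dict: "time_s": time; "q": joint angles; "qvel": joint speeds; "effort": joint torques, N m; "tool_pos": TCP position; "orientation": TCP orientation; "ft_force": force on the tool from outside, world axes, zero at the start; "moment": the same for the moment, N m; "grip_width": opening from 0.0 (shut) to 1.0 (fully open); "gripper_force": force on a finger pad.
Only numpy, scipy, OpenCV 4.12 (cv2) and the standard library are available. Lean on these libraries where they do the work, as an engineer would, in place of code of your own. Each camera call takes 0.05 s, during which the arm holds its last target. There are 200 camera calls.

## Working session

There is one attempt and no reset: what is moved stays moved. The work goes in short steps, Python scripts to look and compute and a tool call to move; the robot and the scene stay as the last step left them, time stands still between calls to the robot, and variables do not carry over. Pictures are saved under pics/ and viewed, at most 10 in all, crops included, and the job is handed in when it is done.

Besides the shell and the picture viewer there is one more tool, called as name(argument=value, ...) on one line, values as JSON. move_arm: Moves the arm, as the interface text tells. Its arguments: {"type":"object","properties":{"commands":{"type":"string"},"jaw":{"type":"number"},"grip_force":{"type":"number"}},"required":["commands"]}

```bash
mkdir -p pics; cat > h.py <<'E'
import numpy as np, cv2, pickle
from workcell import env, eyes, order
def cap(n):
    d=eyes.read_camera(n); pickle.dump(d,open(n+'.pkl','wb')); return d
def points(d):
    h,w=d['depth'].shape; f=h/2/np.tan(np.radians(d['vfov']/2))
    u,v=np.meshgrid(np.arange(w),np.arange(h)); z=d['depth']
    p=np.stack([(u-d['cx'])/f*z,(v-d['cy'])/f*z,z,np.ones_like(z)],-1)
    return (p@np.array(d['world_from_camera']).T)[...,:3]
E
python3 - <<'E'
from h import *
a=cap('scene');b=cap('top')
im=np.hstack([a['frame'],b['frame']])[:,:,::-1]
cv2.imwrite('pics/a.png',cv2.resize(a['frame'][:,:,::-1],(784,588)));cv2.imwrite('pics/b.png',cv2.resize(b['frame'][:,:,::-1],(784,588)))
print(env.state())
for d in(a,b):print(d['vfov'],d['cx'],d['cy'],np.round(d['world_from_camera'],2))
E
```

```text
{'time_s': 0.1, 'q': array([-1.40132676e+00,  1.81461550e-01,  1.60792862e+00, -5.67460033e-06,
        1.35379028e+00, -2.06275373e-01]), 'qvel': array([-5.93114296e-04,  4.28917175e-05, -2.88724230e-03, -9.68639348e-04,
       -1.90465393e-03, -5.23869662e-04]), 'effort': array([-1.43707266e-04, -4.45882130e+01, -3.52239454e+01, -1.44479823e-04,
        4.18251730e-03, -1.11971147e-05]), 'tool_pos': array([ 210.95005793, -534.38871435,  244.46718425]), 'orientation': array([ 9.82403391e-01,  1.86769770e-01,  1.18394038e-05, -7.93814633e-04]), 'ft_force': array([-0.57139032, -0.07490153, -0.37382709]), 'moment': array([ 0.00619911, -0.01255541,  0.00687789]), 'gripper_force': 0.0, 'grip_width': 0.9992990725632063}
53.319120617583835 257.99711987683963 188.79326146032514 [[-8.5000e-01 -3.1000e-01  4.2000e-01  4.4020e+01]
 [-5.2000e-01  4.9000e-01 -7.0000e-01  7.6214e+02]
 [ 1.0000e-02 -8.1000e-01 -5.8000e-01  7.2245e+02]
 [ 0.0000e+00  0.0000e+00  0.0000e+00  1.0000e+00]]
44.503334150016315 252.67784801261558 193.7675858387512 [[-1.00000e-02 -9.90000e-01  1.00000e-01  4.13030e+02]
 [-1.00000e+00  1.00000e-02 -0.00000e+00 -9.03000e+00]
 [ 0.00000e+00 -1.00000e-01 -9.90000e-01  1.25616e+03]
 [ 0.00000e+00  0.00000e+00  0.00000e+00  1.00000e+00]]
```

View pics/a.png

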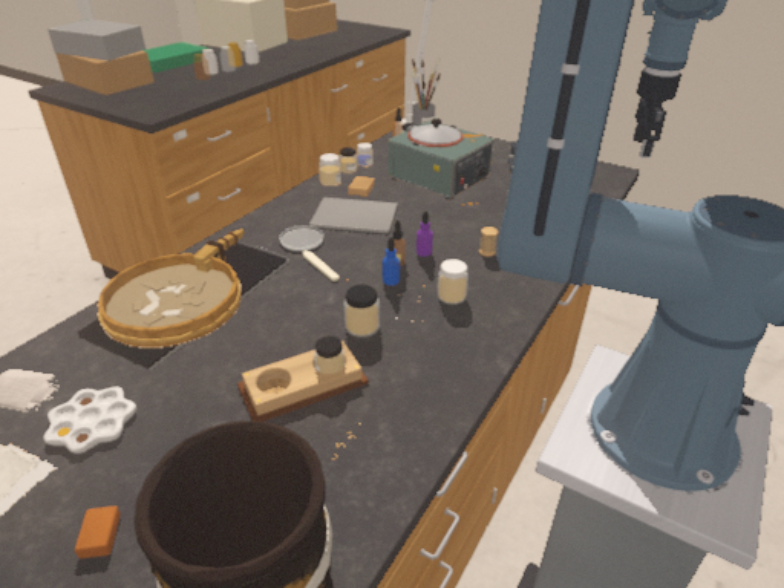

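View pics/b.png

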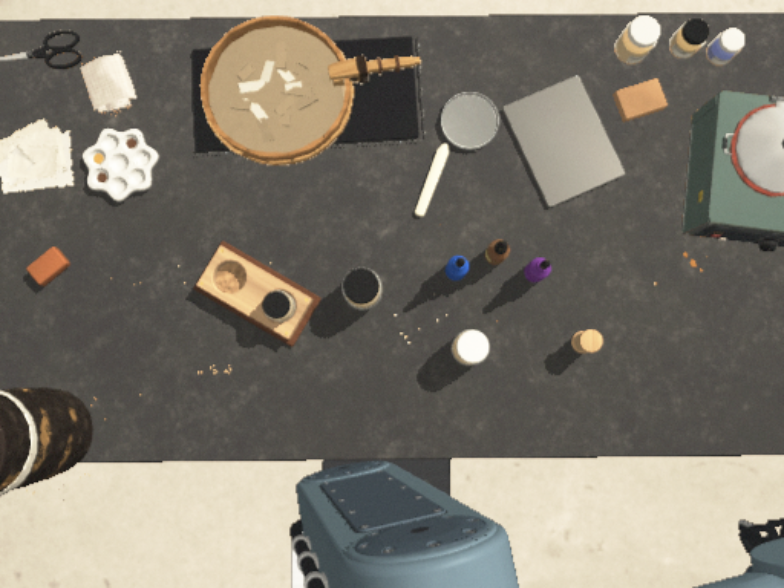

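Scene picture: blue bottle (391,267), purple bottle (425,238), and the amber bottle half hidden behind the blue one at (398,242). The stand is at (303,378), its empty well at (273,380), the seated jar at (328,357) and a bigger look-alike jar at (361,310).
Top picture: candidates for the dropper bottle are blue (458,267), amber (498,252) and purple (538,269). I choose amber. Empty well (230,278), seated jar (276,305), larger black-lidded jar (361,288).

```bash
python3 - <<'E'
from h import *
d=pickle.load(open('top.pkl','rb'));P=points(d);fr=d['frame']
hsv=cv2.cvtColor(fr,cv2.COLOR_RGB2HSV)
cv2.imwrite('pics/c.png',cv2.resize(fr[130:230,270:390,::-1],(720,600),interpolation=cv2.INTER_CUBIC))
def blob(u0,v0,u1,v1,zmin,zmax):
    s=np.zeros(P.shape[:2],bool);s[v0:v1,u0:u1]=1
    m=s&(P[...,2]>zmin)&(P[...,2]<zmax)
    q=P[m]
    if len(q)==0: return None
    c,r=cv2.minEnclosingCircle(q[:,:2].astype(np.float32)); return len(q),np.round(c),round(r,1),np.round(np.median(q,0)),np.round(q.max(0))
for n,b in dict(blue=(288,162,311,190),amber=(313,150,336,180),purple=(340,160,365,190),bigjar=(220,170,255,210),white=(290,210,325,242),spool=(372,212,398,234)).items():
    print(n,[blob(*b,*z) for z in((15,60),(62,90),(90,130))])
print('jar',blob(165,180,200,215,62,85))
s=np.zeros(P.shape[:2],np.uint8);s[150:235,120:215]=1
m=(s>0)&(P[...,2]>26)&(P[...,2]<40)
q=P[m][:,:2].astype(np.float32);print('block',cv2.minAreaRect(q),P[m][:,2].mean())
print('wellfloor',blob(135,165,168,198,3,18))
E
```

```text
blue [(121, array([ 588., -130.]), 18.9, array([ 580., -124.,   53.]), array([ 605., -112.,   60.])), (32, array([ 587., -131.]), 10.8, array([ 583., -126.,   78.]), array([ 597., -120.,   84.])), (29, array([ 588., -130.]), 7.1, array([ 587., -129.,  104.]), array([ 594., -124.,  110.]))]
amber [(126, array([ 615., -200.]), 18.9, array([ 607., -193.,   53.]), array([ 633., -181.,   60.])), (38, array([ 615., -200.]), 11.0, array([ 610., -196.,   77.]), array([ 625., -190.,   88.])), (28, array([ 614., -199.]), 6.8, array([ 614., -198.,  104.]), array([ 621., -193.,  111.]))]
purple [(130, array([ 583., -269.]), 18.9, array([ 576., -260.,   53.]), array([ 601., -251.,   60.])), (39, array([ 583., -269.]), 11.1, array([ 578., -264.,   78.]), array([ 593., -258.,   88.])), (30, array([ 584., -269.]), 6.8, array([ 583., -267.,  103.]), array([ 590., -262.,  109.]))]
bigjar [(74, array([553.,  33.]), 34.0, array([530.,  23.,  55.]), array([587.,  65.,  60.])), (467, array([553.,  33.]), 32.8, array([551.,  32.,  81.]), array([582.,  62.,  87.])), None]
white [(90, array([ 451., -149.]), 29.8, array([ 444., -129.,   56.]), array([ 479., -119.,   60.])), (352, array([ 452., -150.]), 27.5, array([ 450., -148.,   76.]), array([ 476., -123.,   82.])), None]
spool [(162, array([ 459., -349.]), 19.5, array([ 459., -345.,   57.]), array([ 477., -330.,   60.])), (11, array([ 460., -345.]), 17.9, array([ 469., -343.,   63.]), array([ 476., -331.,   66.])), None]
jar (260, array([524., 175.]), 22.9, array([524., 174.,  72.]), array([545., 197.,  79.]))
block ((550.4531860351562, 218.16384887695312), (185.24688720703125, 79.95296478271484), 59.139102935791016) 32.878669813439124
wellfloor (429, array([578., 261.]), 57.7, array([580., 264.,   9.]), array([621., 306.,  18.]))
```

View pics/c.png

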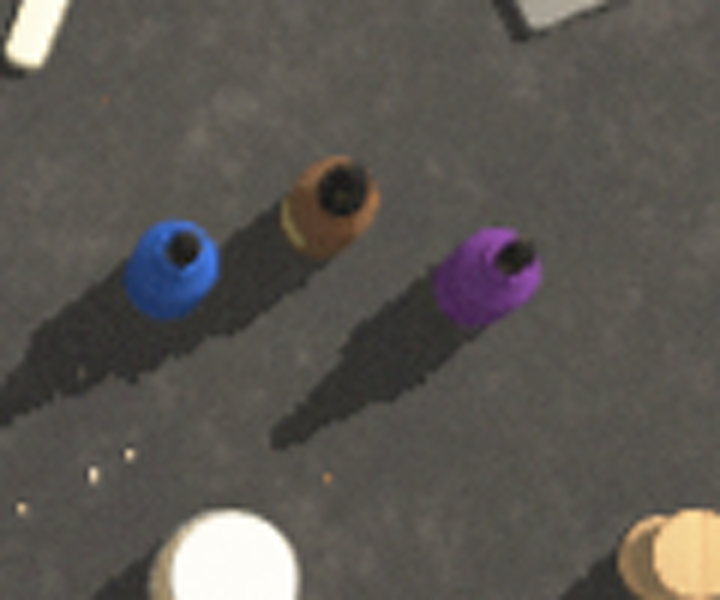

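Close crop: the amber bottle (335,205 in the crop) has a black bulb and a pale label, standing between blue (172,270) and purple (490,275). The choice holds. World positions: amber (615,-200), top at about 108 mm. The block measures 185x80 at z 33, so the empty well is at (576,261), which agrees with the floor seen at z≈9. I'll grip the collar, because the body clearance rules out gripping the wall. The finger line goes along world x.

move_arm(commands="40 -13 0 -7; 90 -29 0 -15; 140 -46 0 -23; 190 -62 0 -31; 240 -79 0 -39; 290 -95 0 -47; 340 -111 0 -55; 385 -126 0 -62; 430 -141 0 -68; 470 -154 0 -68.5", jaw=0, grip_force=30)

```text
time_s: 1.1
tool_pos: [590.9, -219.0, 244.9]
orientation: [0.706, 0.708, -0.0, -0.0]
ft_force: [0.3, -1.2, -0.4]
grip_width: 0.996
gripper_force: 0.0
```

```bash
cat >> h.py <<'E'
from scipy.spatial.transform import Rotation as R
def delta(x,y,z):
    s=env.state(); r=R.from_quat(s['orientation']); p=s['tool_pos']
    print('t',s['time_s'],'pos',np.round(p,1),'toolx',np.round(r.as_matrix()[:,0],3),'tooly',np.round(r.as_matrix()[:,1],3))
    print('shift',np.round(r.inv().apply(np.array([x,y,z])-p),1),'w',s['grip_width'],'F',np.round(s['ft_force'],1),s['gripper_force'])
E
python3 -c "
from h import *
delta(615,-200,180)"
```

```text
t 1.1 pos [ 590.9 -219.   244.9] toolx [-0.004  1.     0.   ] tooly [ 1.     0.004 -0.001]
shift [18.9 24.2 64.9] w 0.9957140791838823 F [ 0.3 -1.2 -0.4] 0.0
```

move_arm(commands="10 12 30 0; 19 24 65 0; 19 24 85 0; 19 24 95 0; 19 24 95 0")

```text
time_s: 1.6
tool_pos: [612.6, -201.2, 148.3]
orientation: [0.707, 0.707, -0.001, -0.002]
ft_force: [-0.3, -0.1, 0.4]
grip_width: 0.999
gripper_force: 0.0
```

```bash
python3 - <<'E'
from h import *
delta(615,-200,79)
d=cap('wrist');cv2.imwrite('pics/d.png',cv2.resize(d['frame'][:,:,::-1],(784,588)))
print(d['vfov'],d['cx'],d['cy'],np.round(d['world_from_camera'],2))
E
```

```text
t 1.6 pos [ 612.6 -201.2  148.3] toolx [-0.001  1.     0.002] tooly [ 1.     0.001 -0.003]
shift [ 1.1  2.6 69.3] w 0.9987886742440637 F [-0.3 -0.1  0.4] 0.0
65.70646984690485 261.80638813720685 189.21837030390515 [[ 1.0000e+00  0.0000e+00 -0.0000e+00  6.1225e+02]
 [ 0.0000e+00 -9.6000e-01 -2.9000e-01 -1.2586e+02]
 [-0.0000e+00  2.9000e-01 -9.6000e-01  2.7835e+02]
 [ 0.0000e+00  0.0000e+00  0.0000e+00  1.0000e+00]]
```

View pics/d.png

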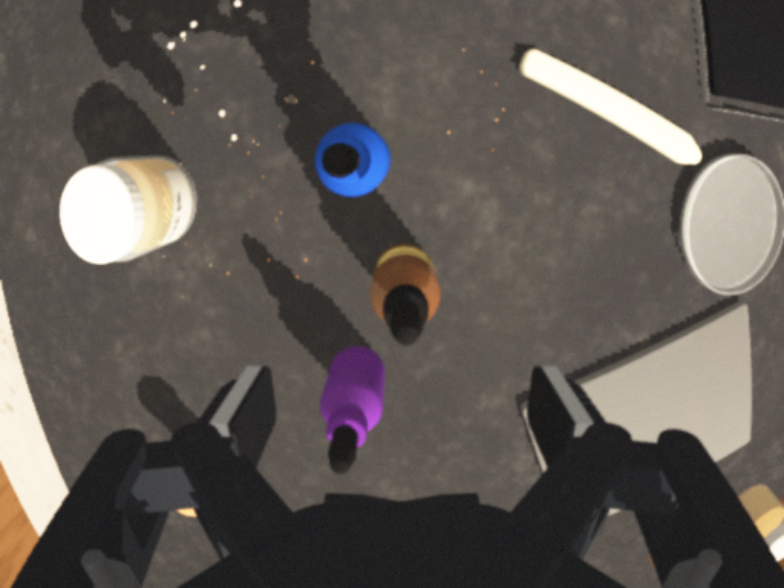

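The wrist picture shows the amber bottle's bulb at (408,330), centred between the finger pads (270 and 530). Its ray at z 108 gives (615,-197), which agrees. Blue (352,160) and purple (352,400) are clear of both fingers. Descending to the collar.

move_arm(commands="1 2 20 0; 2 2.5 40 0; 2 2.5 58 0; 2 2.5 66 0; 2 2.5 69 0; 2 2.5 69 0; 2 2.5 69 0")

```text
time_s: 2.35
tool_pos: [617.1, -200.3, 82.8]
orientation: [0.707, 0.707, 0.0, 0.001]
ft_force: [0.9, 0.9, 0.8]
grip_width: 0.998
gripper_force: 0.0
```

```bash
python3 - <<'E'
from h import *
delta(615,-199,79)
E
```

```text
t 2.35 pos [ 617.1 -200.3   82.8] toolx [-0.     1.    -0.001] tooly [1.    0.    0.002]
shift [ 1.3 -2.1  3.8] w 0.9984582953411946 F [0.9 0.9 0.8] 0.0
```

move_arm(commands="1 -2 2 0; 1 -2 3 0; 1 -2 3 0; 1 -2 3 0")

```text
time_s: 2.75
tool_pos: [614.3, -198.7, 78.4]
orientation: [0.707, 0.707, 0.0, 0.0]
ft_force: [0.1, -0.7, 0.1]
grip_width: 1.004
gripper_force: 0.0
```

move_arm(commands="0 0 0 0; 0 0 0 0; 0 0 0 0; 0 0 0 0; 0 0 0 0; 0 0 0 0; 0 0 0 0; 0 0 0 0", jaw=1, grip_force=30)

```text
time_s: 3.55
tool_pos: [614.4, -198.8, 78.5]
orientation: [0.707, 0.707, 0.0, 0.0]
ft_force: [0.1, -0.5, 1.9]
grip_width: 0.235
gripper_force: 29.5
```

```bash
python3 - <<'E'
from h import *
delta(615,-199,79)
d=cap('wrist');e=cap('scene')
cv2.imwrite('pics/e.png',np.hstack([cv2.resize(d['frame'][100:,100:400,::-1],(400,400)),cv2.resize(e['frame'][100:220,200:320,::-1],(400,400))]))
E
```

```text
t 3.55 pos [ 614.4 -198.8   78.5] toolx [-0.001  1.    -0.   ] tooly [1.    0.001 0.   ]
shift [-0.2  0.6 -0.5] w 0.2349216667248303 F [ 0.1 -0.5  1.9] 29.48569953517108
```

View pics/e.png

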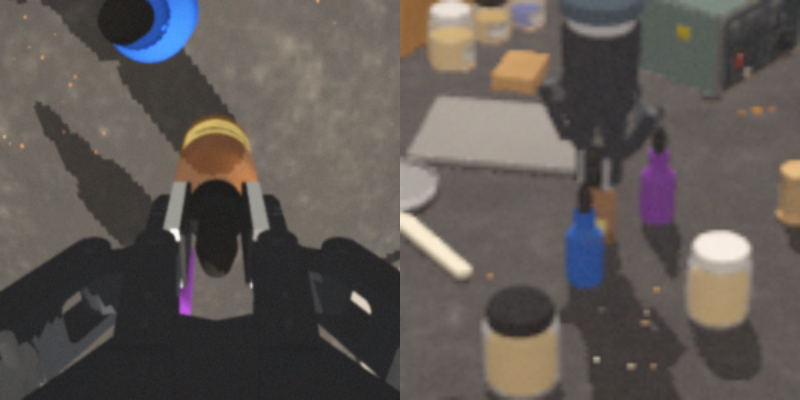

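The pads hold the collar (left half, bulb at (215,235)) with an opening of about 20 mm and 29.5 N on the pad, and the bottle still stands upright. Lifting.

move_arm(commands="0 0 -4 0; 0 0 -12 0; 0 0 -25 0; 0 0 -40 0; 0 0 -60 0; 0 0 -80 0; 0 0 -100 0; 0 0 -118 0; 0 0 -127 0; 0 0 -130 0", grip_force=45)

```text
time_s: 4.65
tool_pos: [615.0, -199.1, 210.6]
orientation: [0.707, 0.707, 0.0, 0.002]
ft_force: [0.0, 0.1, -0.8]
grip_width: 0.225
gripper_force: 44.0
```

```bash
python3 - <<'E'
from h import *
delta(576,261,208)
e=cap('scene')
cv2.imwrite('pics/f.png',cv2.resize(e['frame'][60:220,200:360,::-1],(500,500)))
E
```

```text
t 4.65 pos [ 615.  -199.1  210.6] toolx [-0.001  1.    -0.002] tooly [1.    0.001 0.003]
shift [460.1 -38.7   1.8] w 0.22505482360468385 F [ 0.   0.1 -0.8] 44.005460503685754
```

View pics/f.png

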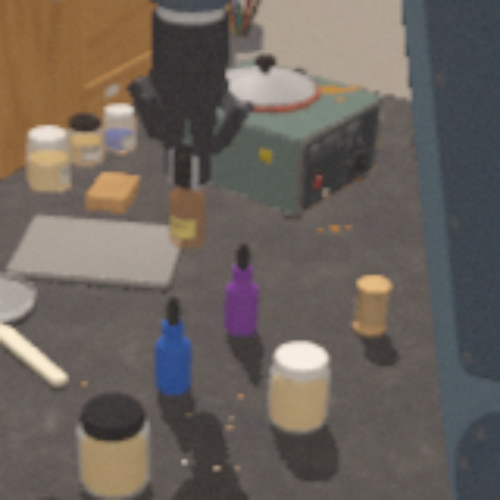

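The amber bottle hangs upright in the gripper (187,215); blue (173,360) and purple (242,300) still stand. Carrying it to the stand.

move_arm(commands="5 0 0 0; 18 -1 0 0; 38 -3 0 0; 63 -5 0 0; 90 -8 0 0; 118 -10 0 0; 146 -12 0 0; 174 -15 0 0; 202 -17 0 0; 230 -19 0 0")

```text
time_s: 5.7
tool_pos: [593.9, 34.2, 207.7]
orientation: [0.706, 0.708, -0.0, -0.001]
ft_force: [0.6, 0.3, -1.0]
grip_width: 0.227
gripper_force: 44.0
```

move_arm(commands="28 -2 0 0; 56 -5 0 0; 84 -7 0 0; 112 -9 0 0; 140 -12 0 0; 167 -14 0 0; 192 -16 0 0; 212 -18 0 0; 225 -19 0 0; 230 -19.5 0 0")

```text
time_s: 6.7
tool_pos: [574.2, 263.3, 207.9]
orientation: [0.706, 0.708, -0.0, -0.0]
ft_force: [-0.0, 0.1, -0.7]
grip_width: 0.22
gripper_force: 44.0
```

move_arm(commands="0 0 0 0; 0 0 0 0")

```text
time_s: 6.9
tool_pos: [575.4, 260.7, 208.1]
orientation: [0.707, 0.707, -0.0, 0.0]
ft_force: [-0.1, -1.1, -1.3]
grip_width: 0.226
gripper_force: 44.0
```

```bash
python3 - <<'E'
from h import *
delta(576,261,88.5)
d=cap('wrist');t=cap('top');P=points(t)
cv2.imwrite('pics/g.png',np.hstack([cv2.resize(d['frame'][:,:,::-1],(400,300)),cv2.resize(t['frame'][130:250,100:260,::-1],(400,300))]))
s=np.zeros(P.shape[:2],bool);s[140:240,110:215]=1
print('jar',np.round(np.median(P[s&(P[...,2]>66)&(P[...,2]<76)],0),1))
E
```

```text
t 6.9 pos [575.4 260.7 208.1] toolx [-0.  1. -0.] tooly [ 1.  0. -0.]
shift [  0.3   0.6 119.6] w 0.2260724823768616 F [-0.1 -1.1 -1.3] 44.00541569193592
jar [524.7 173.5  72. ]
```

View pics/g.png

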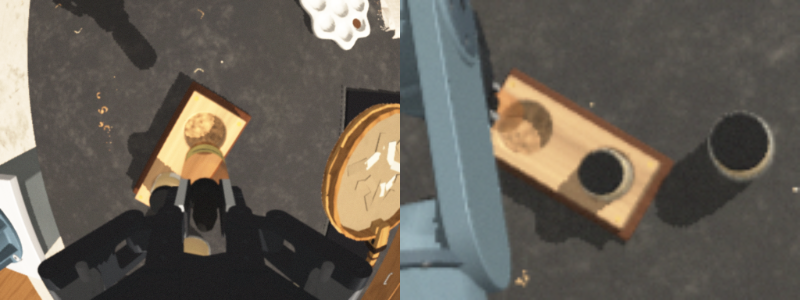

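Left (wrist): the bottle hangs below the gripper (208,175), short of the well (205,130) only by the slanted view. Right (top): empty well (525,125), jar untouched at (607,172), and its lid still measures (524,174,72). Lowering.

move_arm(commands="0 0 5 0; 0.5 0.5 18 0; 0.5 0.5 36 0; 0.5 0.5 54 0; 0.5 0.5 72 0; 0.5 0.5 88 0; 0.5 0.5 98 0; 0.5 0.5 105 0; 0.5 0.5 109 0; 0.5 0.5 111 0")

```text
time_s: 8.0
tool_pos: [576.3, 261.8, 97.3]
orientation: [0.707, 0.707, 0.0, 0.0]
ft_force: [-0.2, -0.3, -0.8]
grip_width: 0.227
gripper_force: 44.0
```

move_arm(commands="0 0 1 0; 0 0 2 0; 0 0 3 0; 0 0 4 0; 0 0 4 0; 0 0 4 0")

```text
time_s: 8.6
tool_pos: [576.0, 261.7, 93.3]
orientation: [0.707, 0.707, 0.0, 0.0]
ft_force: [0.4, 0.3, -0.7]
grip_width: 0.223
gripper_force: 44.0
```

```bash
python3 - <<'E'
from h import *
delta(576,261,88.5)
e=cap('scene')
cv2.imwrite('pics/i.png',cv2.resize(e['frame'][160:290,130:270,::-1],(560,520)))
E
```

```text
t 8.6 pos [576.  261.7  93.3] toolx [-0.001  1.     0.   ] tooly [1.    0.001 0.   ]
shift [-0.7 -0.   4.8] w 0.22257707220464848 F [ 0.4  0.3 -0.7] 44.00607968971599
```

View pics/i.png

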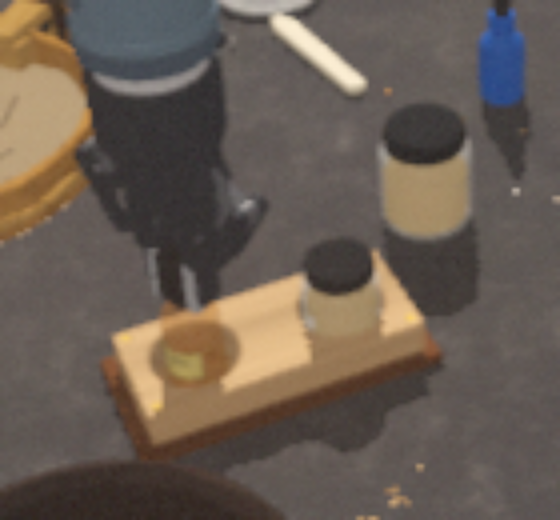

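The bottle (185,355) is inside the empty well (195,355), and the jar (340,285) is untouched. The last few millimetres go down until the force shows contact.

move_arm(commands="0 0 1 0; 0 0 2 0; 0 0 3 0; 0 0 4 0; 0 0 4 0; 0 0 4 0")

```text
time_s: 9.25
tool_pos: [576.0, 261.7, 89.2]
orientation: [0.707, 0.707, -0.0, -0.0]
ft_force: [0.5, 1.2, -1.1]
grip_width: 0.224
gripper_force: 44.0
```

move_arm(commands="0 0 0.5 0; 0 0 1 0; 0 0 1 0; 0 0 1 0")

```text
time_s: 9.65
tool_pos: [576.2, 261.8, 88.5]
orientation: [0.707, 0.707, 0.0, 0.0]
ft_force: [-0.6, -0.9, 1.5]
grip_width: 0.22
gripper_force: 44.2
```

move_arm(commands="0 0 0.5 0; 0 0 0.5 0; 0 0 0.5 0")

```text
time_s: 9.95
tool_pos: [576.4, 261.8, 88.5]
orientation: [0.707, 0.707, 0.0, 0.0]
ft_force: [-1.3, -0.3, 5.2]
grip_width: 0.227
gripper_force: 44.6
```

Floor contact is confirmed at 5 N. Releasing.

move_arm(commands="0 0 0 0; 0 0 0 0; 0 0 0 0; 0 0 0 0; 0 0 0 0; 0 0 0 0; 0 0 0 0", jaw=0.3, grip_force=20)

```text
time_s: 10.65
tool_pos: [576.0, 261.7, 87.7]
orientation: [0.707, 0.707, -0.0, -0.0]
ft_force: [0.2, 0.5, -0.4]
grip_width: 0.697
gripper_force: 0.0
```

move_arm(commands="0 0 -4 0; 0 0 -14 0; 0 0 -30 0; 0 0 -50 0; 0 0 -75 0; 0 0 -100 0; 0 0 -125 0; 0 0 -145 0; 0 0 -150 0; 0 0 -150 0")

```text
time_s: 11.65
tool_pos: [576.7, 261.9, 239.7]
orientation: [0.707, 0.707, 0.001, 0.001]
ft_force: [0.3, -0.2, -0.5]
grip_width: 0.7
gripper_force: 0.0
```

move_arm(commands="-40 0 0 0; -90 0 0 0; -140 0 0 0; -190 0 0 0; -230 0 0 0; -250 0 0 0; -250 0 0 0; -250 0 0 0")

```text
time_s: 12.45
tool_pos: [575.5, 11.7, 236.7]
orientation: [0.707, 0.707, -0.0, -0.001]
ft_force: [-0.5, 0.3, -0.3]
grip_width: 0.7
gripper_force: 0.0
```

```bash
python3 - <<'E'
from h import *
t=cap('top');e=cap('scene');P=points(t)
cv2.imwrite('pics/j.png',np.hstack([cv2.resize(t['frame'][140:240,110:220,::-1],(400,400)),cv2.resize(e['frame'][160:290,130:270,::-1],(400,400))]))
s=np.zeros(P.shape[:2],bool);s[140:240,110:215]=1
for a,b in((60,84),(84,100),(100,125)):
    m=s&(P[...,2]>a)&(P[...,2]<b);q=P[m]
    n,l=cv2.connectedComponents(m.astype(np.uint8))
    for i in range(1,n):
        q=P[l==i]
        if len(q)>8:print(a,b,len(q),[np.round(x,1) for x in cv2.minEnclosingCircle(q[:,:2].astype(np.float32))],np.round(q[:,2].max(),1),np.round(np.median(q[:,2]),1))
delta(576,261,88.5)
E
```

```text
60 84 92 [array([576.9, 258.6]), np.float64(18.6)] 81.5 65.7
60 84 142 [array([524.8, 177.9]), np.float64(22.6)] 78.8 72.1
84 100 32 [array([577.5, 259.2]), np.float64(10.7)] 99.4 88.0
100 125 31 [array([576.8, 260.2]), np.float64(7.7)] 120.7 112.0
t 12.55 pos [575.8  12.8 237.1] toolx [-0.001  1.     0.001] tooly [ 1.     0.001 -0.001]
shift [248.1   0.8 148.7] w 0.698659126958175 F [-1.1  0.3 -0.5] 0.0
```

View pics/j.png

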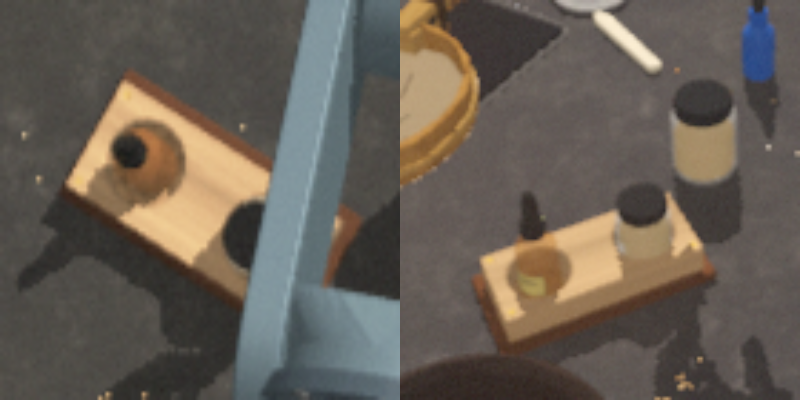

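The bottle stands upright in the well: left (135,160), right (535,255). Its centre measures (577,259), within 3 mm of the well's centre, and bulb and shoulder are aligned. The jar stands at right (642,220) as before, and the gripper is clear.

```bash
python3 -c "
from workcell import order
print(order.close_job())"
```

```text
the job is handed in; nothing more can be done
None
```

The amber dropper bottle stands upright on the floor of the empty well, about 3 mm from its centre, the jar still stands in its own well, and I handed the job in at about 12.6 s; no verdict came back.

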